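# Show where the loose cruet stopper belongs

## Task

Show the new helper in the pantry where the loose stopper belongs, by pointing only: hold the fingertips about two centimetres above the stopper that stands cork-up on the counter, tool pointing straight down, and stay there for two seconds. Then point down in the same way at the open mouth of the amber cruet on the wooden board, the one cruet without a stopper, stay there for two seconds and finish while still pointing at it. Touch and shift nothing, and do not point at or pass low over either of the two closed cruets.

Things in the scene. Friction and masses are not known exactly. Their poses are not given: they have to be found in the camera images.
- stopper: the loose cruet stopper, standing upside-down on the counter: a round steel head (31 mm across, 11 mm thick) underneath and a slim tapering cork plug (17 to 14 mm across, 24 mm long) pointing up; 35 mm high in all, 30 g, free to tip or slide. Origin at the centre of its underside, z up
- stopper_top (a point): centre of the top of the loose stopper's cork, 35 mm above the counter; z up
- cruet_amber: the open cruet: amber glass, steel band round its foot, no stopper. Body 66 mm across up to 85 mm height, tapering to a neck 26 mm across with a 32 mm lip; 148 mm high, 350 g, standing loose on the board. Origin at the centre of its underside, z up
- cruet_amber_mouth (a point): centre of the amber cruet's open mouth (32 mm lip outside, bore 18 to 24 mm), level with the rim, 148 mm above the cruet's underside, 168 mm above the counter; z up
- cruet_green: closed cruet of green glass, same shape as the amber one with a 31 mm steel stopper head on top; 159 mm high, standing loose on the board. Origin at the centre of its underside
- cruet_green_top (a point): centre of the top of the green cruet's stopper, 179 mm above the counter; z up
- cruet_clear: closed cruet of clear glass, same shape as the green one, with a 31 mm steel stopper head on top; 159 mm high, standing loose on the board. Origin at the centre of its underside
- cruet_clear_top (a point): centre of the top of the clear cruet's stopper, 179 mm above the counter; z up
- board: fixed wooden serving board, 150 mm (its x) by 340 mm (its y) by 20 mm thick, flat on the counter; the three cruets stand in a row along its y, about 97 mm apart, in any order. Origin at the centre of its underside
- tumbler: clear glass tumbler, 68 mm across, 88 mm high, loose on the counter near the robot, in a row with the stopper, the jam jar and the salt bowl. Origin at the centre of its underside
- jam_jar: glass jam jar with red lid, 60 mm across, 75 mm high, loose on the counter. Origin at the centre of its underside
- salt_bowl: small blue ceramic salt bowl, 72 mm across, 36 mm high, loose on the counter. Origin at the centre of its underside
- pepper_mill: dark wooden pepper mill, 56 mm across, 168 mm high, loose on the counter to the left of the board. Origin at the centre of its underside
- mug: white mug, 80 mm across, 92 mm high, with a handle on its +y side, loose on the counter to the right of the board. Origin at the centre of its underside
Not all that is in view belongs to the job. Leave any purple look-alike of the cruet_green alone.

How it is judged (in metres and radians):
On the way, in this order (a step that is already met when the one before it is completed fails the run):
1. The tool points straight down at the loose stopper, close above it, and stays for two seconds (horizontal distance between the grasp point and stopper_top below 0.02 m and z of the grasp point in the frame of stopper_top between 0.021 and 0.065 m and angle between the grasp point's own z axis and vertical above 2.79 rad), for 1.6 s.
2. Then it points straight down at the open mouth of the amber cruet, close above it, and stays for two seconds (horizontal distance between the grasp point and cruet_amber_mouth below 0.02 m and z of the grasp point in the frame of cruet_amber_mouth between 0.021 and 0.065 m and angle between the grasp point's own z axis and vertical above 2.79 rad), for 1.6 s.
At the end, for the whole second after the job is handed in: The tool still points straight down (within 20 degrees) at the amber cruet's mouth, TCP within 20 mm of its axis and 21 to 65 mm above the rim (fingertips 2 to 46 mm); the stopper, the cruets and the other five things stand upright and at rest where they were, within 5 mm (all of step 2 and distance of each of stopper, cruet_amber, cruet_green, cruet_clear, tumbler, jam_jar, salt_bowl, pepper_mill, mug from where it was at the start of the episode below 0.005 m and angle between each of stopper, cruet_amber, cruet_green, cruet_clear, tumbler, jam_jar, salt_bowl, pepper_mill, mug's own z axis and vertical below 0.1 rad and linear speed of each of stopper, cruet_amber below 0.01 m/s); the robot touches nothing.
It fails at once if the stopper, a cruet, the board, the counter or anything else is touched (contact force between the fingers and anything else above 0.5 N or contact force between the arm and stopper above 0.3 N or contact force between the arm and cruet_amber above 0.3 N or contact force between the arm and cruet_green above 0.3 N or contact force between the arm and cruet_clear above 0.3 N or contact force between the arm and tumbler above 0.3 N or contact force between the arm and jam_jar above 0.3 N or contact force between the arm and salt_bowl above 0.3 N or contact force between the arm and pepper_mill above 0.3 N or contact force between the arm and mug above 0.3 N or contact force between the arm and board above 0.3 N).
It fails at once if the stopper is lifted or carried (distance of stopper from where it was at the start of the episode above 0.008 m).
It fails at once if a cruet is shifted or tipped (distance of any of cruet_amber, cruet_green, cruet_clear from where it was at the start of the episode above 0.008 m).
It fails at once if the tumbler, jar, bowl, mill or mug is shifted or tipped (distance of any of tumbler, jam_jar, salt_bowl, pepper_mill, mug from where it was at the start of the episode above 0.008 m).
It fails at once if the tool is brought down over a closed cruet (TCP within 18 mm of its axis and less than 55 mm above its stopper) ((horizontal distance between the grasp point and cruet_green_top below 0.018 m and z of the grasp point in the frame of cruet_green_top below 0.055 m) or (horizontal distance between the grasp point and cruet_clear_top below 0.018 m and z of the grasp point in the frame of cruet_clear_top below 0.055 m)).
It also fails if it takes over 48 s, if anything falls off the work surface, if the arm or the gripper's body presses on something with over 40 N, if the wrist force passes 120 N, or if a joint passes its speed limit or range.

## Robot

A 6-joint arm with a two-finger parallel gripper is mounted at the origin on the work surface. World frame = base frame: x ahead of the robot, y to its left, z up, the work surface at z = 0. Lengths are in mm, angles in rad, forces in N, time in s.
With the tool pointing down it reaches from about 350 to 775 mm from the base axis. Payload 7.3 kg.
Tool frame: the origin (TCP) lies between the finger pads, 19 mm behind the fingertips; this is the grasp point; z points along the fingers, y is the line along which they close (so a half turn about z gives the same grasp; the last joint's range is limited). The gripper opens to 92 mm and grips with 3 to 60 N. Pads are 19 mm wide; open, the fingers measure 130 mm over their backs; the gripper's body (75 mm by 190 mm) begins 47 mm behind the grasp point.
Start: joints at [-1.333, 0.342, 1.524, -0, 1.275, -0.146], TCP at [196.607, -486.815, 245.541] pointing down, gripper open.
Joint ranges: [-2.53, 2.53], [-0.77, 2.02], [0.04, 2.7], [-1, 4.14], [0.28, 2.66], [-3.11, 3.11]. Speed limits (rad/s): [2.57, 2.57, 3.14, 3.14, 3.14, 3.14].

## Interface

Orientations are given as [roll, pitch, yaw] about the fixed x, y, z axes, in that order (R = Rz(yaw) Ry(pitch) Rx(roll)).
In Python, from plant import bot gives the robot as it stands.
- The arm moves only by the tool send_rows, never from a script. Its argument "rows" is a list of rows, each an object of numbers: "x", "y", "z": the shift along the tool's x, y, z in units of 0.2 m (1.0 is 0.2 m); "ax", "ay", "az": the turn, a rotation vector about the tool's x, y, z in units of 60 degrees (1.0 is 60 degrees); "jaw": the opening, from -1 (shut) to 1 (fully open), so that 0 is half open. In form: [{"x": .., "y": .., "z": .., "ax": .., "ay": .., "az": .., "jaw": ..}, ...]. A call has exactly 10 rows; each row is the pose to reach, as a shift and turn from the pose commanded when the call began, along the tool's axes at that moment; what a row does not reach only later rows make up. A row lasts 1/8 s, in which the tool goes at most 62.5 mm and 10.7 degrees, less where a joint would pass 70% of its speed; a pose out of reach is approached as far as the arm can. A call with a number of a shift or a turn outside -1 to 1 is refused whole. A call with a gripper value outside its range is refused whole. The fingers move at their own pace and stop on an object; the grip force is fixed at half the most. Time passes only in rows, so rows that repeat a pose let the fingers close, or fill a call up. It gives the time, the measured TCP pose, the force, the opening and the grip force at its end, in the units of the state.
- bot.get_obs(): the state, without advancing time (a new reading comes with each control period).
- bot.capture(name): name is "scene" or "top"; returns (picture, depth): 480x640x3 uint8, red, green, blue; 480x640 float32, mm along the optical axis (not along the pixel's ray), 0 where there is no reading.
- bot.camera_model(name): a dict with "vertical_fov" (degrees; the focal length in pixels is half the picture's height over the tangent of half this angle, whatever the lens; pixels are square), "cx", "cy" (the principal point, pixels), "R" (3x3) and "t" (3): a world point X has camera coordinates R X + t. Camera axes: x right, y down, z forward; pixel columns grow to the right and rows downward; lengths in mm; the calibration is good to about 2 mm. A picture is of the moment at which its call begins. camera_model takes no time and is no camera call.
- bot.close_job(): hands the job in; it is judged then, once.
The state is a dict: "time": time; "joint_positions": joint angles; "dq": joint speeds; "tau": joint torques, N m; "tool_pos": TCP position; "tcp_rot": TCP orientation; "contact_force": force on the tool from outside, world axes, zero at the start; "moment": the same for the moment, N m; "grip_width": finger opening in mm; "finger_force": force on a finger pad.
Only numpy, scipy, OpenCV 4.12 (cv2) and the standard library are available. Lean on these libraries where they do the work, as an engineer would, in place of code of your own. Each camera call takes 0.05 s, during which the arm holds its last target. There are 200 camera calls.

## Working session

There is one attempt and no reset: what is moved stays moved. The work goes in short steps, Python scripts to look and compute and a tool call to move; the robot and the scene stay as the last step left them, time stands still between calls to the robot, and variables do not carry over. Pictures are saved under pics/ and viewed, at most 10 in all, crops included, and the job is handed in when it is done.

Besides the shell and the picture viewer there is one more tool, called after "Call:" as name([rows], argument=value, ...), one row to a line, values as JSON. send_rows: Moves the arm, as the interface text tells. Its arguments: {"type":"object","properties":{"rows":{"type":"array","items":{"type":"object","properties":{"x":{"type":"number","minimum":-1,"maximum":1},"y":{"type":"number","minimum":-1,"maximum":1},"z":{"type":"number","minimum":-1,"maximum":1},"ax":{"type":"number","minimum":-1,"maximum":1},"ay":{"type":"number","minimum":-1,"maximum":1},"az":{"type":"number","minimum":-1,"maximum":1},"jaw":{"type":"number"}}}}},"required":["rows"]}

```bash
mkdir -p pics; python3 - <<'E'
from plant import bot
import cv2,numpy as np
o=bot.get_obs();print(o['time'],o['tool_pos'],o['tcp_rot'],o['grip_width'])
for n in("scene","top"):
    p,d=bot.capture(n);cv2.imwrite(f"pics/{n}0.png",p[:,:,::-1]);np.save(f"pics/{n}0.npy",d)
    print(n,bot.camera_model(n),(d>0).mean())
E
```

```text
0.0 [ 196.49513021 -486.42892905  244.83932199] [-3.14003494e+00 -1.86724474e-04  3.83801844e-01] 91.72336828547822
scene {'vertical_fov': 42.709170888331684, 'cx': 324.54342848606444, 'cy': 250.68083703616506, 'R': array([[-0.8635948 ,  0.50417026,  0.00404654],
       [ 0.41306217,  0.71209205, -0.56771873],
       [-0.28910841, -0.48860747, -0.82321265]]), 't': array([ 446.91946121, -127.14704718, 1414.30961716])} 0.9959147135416667
top {'vertical_fov': 55.67919805641374, 'cx': 319.4800597249128, 'cy': 243.2142484334515, 'R': array([[-2.78209074e-03, -9.99996056e-01, -3.85110306e-04],
       [-9.86357136e-01,  2.80753360e-03, -1.64595620e-01],
       [ 1.64596052e-01, -7.80636526e-05, -9.86361056e-01]]), 't': array([ -1.69254646, 550.45577613, 902.4043618 ])} 0.995791015625
```

View pics/scene0.png

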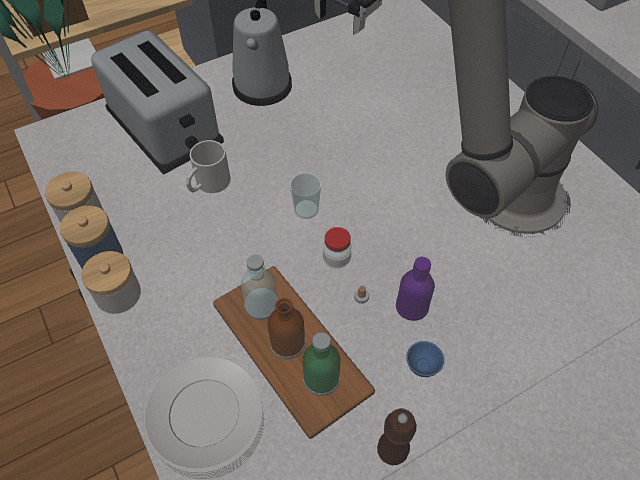

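View pics/top0.png

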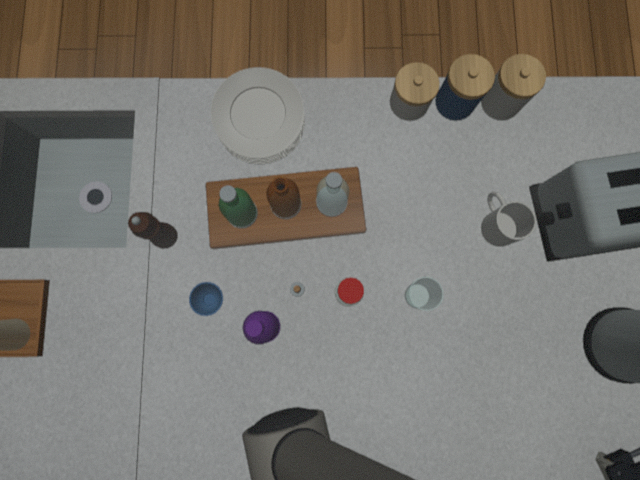

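The scene view shows the amber mouth at about (284,307) and the cork top at about (362,289). In the top view they are at (281,186) and (297,289). The amber cruet is the middle one, and the purple look-alike stands near the stopper on the robot's side. I'll refine these on enlarged crops and triangulate.

```bash
cat > h.py <<'E'
import numpy as np,cv2
from plant import bot
def P(n):
    c=bot.camera_model(n);f=240/np.tan(np.radians(c['vertical_fov']/2))
    K=np.array([[f,0,c['cx']],[0,f,c['cy']],[0,0,1]]);return K@np.c_[c['R'],c['t']]
def tri(s,t):
    X=cv2.triangulatePoints(P("scene"),P("top"),np.array(s,float),np.array(t,float))[:,0];X=X[:3]/X[3]
    e=[ (lambda q:q[:2]/q[2]-p)(P(n)@np.r_[X,1]) for n,p in(("scene",s),("top",t))]
    return X.round(1),np.abs(e).max().round(1)
def plane(n,p,z):
    M=P(n);H=M[:,[0,1,3]].copy();H[:,2]+=M[:,2]*z
    q=np.linalg.solve(H,[*p,1]);return (q[:2]/q[2]).round(1)
E
python3 - <<'E'
from h import *
pts={'stopper':((362,289),(297,289)),'amber':((284.5,307),(281,186)),'green':((321.5,341),(228,194)),'clear':((255.5,262),(334,181)),'purple':((422,265),(255,328)),'mill':((401,417),(140,221))}
for k,(s,t) in pts.items():print(k,*tri(s,t))
z={'stopper':35,'amber':168}
for k in z:print(k,[plane(n,p,z[k]) for n,p in zip(("scene","top"),pts[k])])
t=[]
for n,i in(("scene",0),("top",1)):
    im=cv2.imread(f"pics/{n}0.png")
    for k in z:
        u,v=map(round,pts[k][i]);c=im[v-20:v+20,u-20:u+20];t.append(cv2.resize(c,(280,280),interpolation=cv2.INTER_CUBIC))
        print(n,k,u-20,v-20)
cv2.imwrite("pics/m.png",np.vstack([np.hstack(t[:2]),np.hstack(t[2:])]))
E
```

```text
stopper [456.2  44.3  27.4] 0.1
amber [640.1  69.5 156.8] 0.5
green [620.9 164.9 172.4] 0.3
clear [644.9 -29.7 172.4] 0.4
purple [378.1 114.  147.8] 0.4
mill [574.5 332.1 152.1] 0.6
stopper [array([458.9,  48.1]), array([456. ,  43.7])]
amber [array([642.1,  75.8]), array([637.7,  67.7])]
scene stopper 342 269
scene amber 264 287
top stopper 277 269
top amber 261 166
```

View pics/m.png

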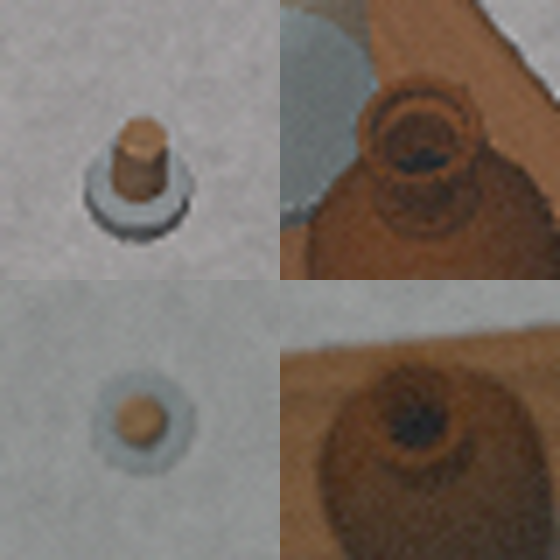

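The crops give refined centres. The cork top is at scene (362.0,287.7) and top (296.7,288.3). The amber lip is at scene (283.6,304.8) and top (280.4,185.3), and its dark open bore is visible.

```bash
python3 - <<'E'
from h import *
pts={'stopper':((362,287.7),(296.7,288.3)),'amber':((283.6,304.8),(280.4,185.3)),'foot':((362,293.5),(296.7,288.5))}
z={'stopper':35,'amber':168}
from scipy.spatial.transform import Rotation as R
o=bot.get_obs();Rm=R.from_euler('xyz',o['tcp_rot']).as_matrix();print(Rm.round(3))
for k in z:
    X,e=tri(*pts[k]);print(k,X,e,[plane(n,p,z[k]) for n,p in zip(("scene","top"),pts[k])])
# depth check: top faces
for k,i in(('stopper',1),):
    d=np.load("pics/top0.npy");c=bot.camera_model("top");f=P("top")
    u,v=map(round,pts[k][1]);D=d[v,u];fx=240/np.tan(np.radians(c['vertical_fov']/2))
    print(c['R'].T@(np.array([(u-c['cx'])/fx*D,(v-c['cy'])/fx*D,D])-c['t']))
d=np.load("pics/top0.npy");V,U=np.mgrid[150:240,200:360];D=d[V,U];Xc=np.stack([(U-c['cx'])/fx*D,(V-c['cy'])/fx*D,D],-1)-c['t'];W=Xc@c['R']
for nm,y0 in(('green',165),('amber',70),('clear',-30)):
    m=(abs(W[...,1]-y0)<40)&(W[...,2]>(155))&(D>0);Q=W[m];print(nm,len(Q),np.median(Q,0).round(1),((Q.min(0)+Q.max(0))/2).round(1),Q.max(0).round(1),Q.min(0).round(1))
E
```

```text
[[ 0.927  0.374 -0.   ]
 [ 0.374 -0.927  0.001]
 [ 0.    -0.001 -1.   ]]
stopper [457.1  44.7  33.9] 0.2 [array([457.2,  45.5]), array([457.5,  44.3])]
amber [640.4  69.1 163.9] 0.1 [array([641.4,  71.2]), array([639. ,  68.9])]
[457.97675776  43.58692948  36.91110335]
green 263 [618.2 162.6 179.4] [620.  163.5 172.1] [635.4 178.2 183.5] [604.7 148.9 160.7]
amber 167 [643.4  69.9 167.1] [640.3  69.7 164.2] [655.5  84.6 173.1] [625.1  54.7 155.3]
clear 251 [643.  -28.4 179.2] [645.  -28.5 171. ] [660.1 -13.7 182.8] [629.9 -43.3 159.3]
```

The triangulated heights agree with the text: 34 against 35 mm for the cork, 164 against 168 mm for the amber lip. The depth readings give the same positions: stopper (457.3, 44.5) and amber mouth (640, 69.7). I'm setting out now, travelling high with the jaws nearly shut.

Call:
send_rows([
  {"x": 0.05,"y": -0.045,"z": -0.03,"jaw": -0.8},
  {"x": 0.15,"y": -0.135,"z": -0.07,"jaw": -0.8},
  {"x": 0.28,"y": -0.25,"z": -0.1,"jaw": -0.8},
  {"x": 0.42,"y": -0.38,"z": -0.125,"jaw": -0.8},
  {"x": 0.57,"y": -0.51,"z": -0.125,"jaw": -0.8},
  {"x": 0.72,"y": -0.65,"z": -0.125,"jaw": -0.8},
  {"x": 0.85,"y": -0.765,"z": -0.125,"jaw": -0.8},
  {"x": 0.95,"y": -0.855,"z": -0.125,"jaw": -0.8},
  {"x": 1.0,"y": -0.9,"z": -0.125,"jaw": -0.8},
  {"x": 1.0,"y": -0.9,"z": -0.125,"jaw": -0.8},
])

```text
schema error: expected keys x, y, z, ax, ay, az, jaw
```

Call:
send_rows([
  {"x": 0.05,"y": -0.045,"jaw": -0.8},
  {"x": 0.15,"y": -0.135,"jaw": -0.8},
  {"x": 0.28,"y": -0.25,"jaw": -0.8},
  {"x": 0.42,"y": -0.38,"jaw": -0.8},
  {"x": 0.57,"y": -0.51,"jaw": -0.8},
  {"x": 0.72,"y": -0.65,"jaw": -0.8},
  {"x": 0.85,"y": -0.765,"jaw": -0.8},
  {"x": 0.95,"y": -0.855,"jaw": -0.8},
  {"x": 1.0,"y": -0.9,"jaw": -0.8},
  {"x": 1.0,"y": -0.9,"jaw": -0.8},
])

```text
schema error: expected keys x, y, z, ax, ay, az, jaw
```

Call:
send_rows([
  {"x": 0.03,"y": -0.01,"az": 0.06,"jaw": -0.8},
  {"x": 0.07,"y": -0.03,"az": 0.17,"jaw": -0.8},
  {"x": 0.11,"y": -0.05,"az": 0.3,"jaw": -0.8},
  {"x": 0.15,"y": -0.07,"az": 0.43,"jaw": -0.8},
  {"x": 0.18,"y": -0.08,"az": 0.56,"jaw": -0.8},
  {"x": 0.2,"y": -0.09,"az": 0.66,"jaw": -0.8},
  {"x": 0.2,"y": -0.1,"az": 0.72,"jaw": -0.8},
  {"x": 0.2,"y": -0.1,"az": 0.75,"jaw": -0.8},
  {"x": 0.2,"y": -0.1,"az": 0.75,"jaw": -0.8},
  {"x": 0.2,"y": -0.1,"az": 0.75,"jaw": -0.8},
])

```text
schema error: expected keys x, y, z, ax, ay, az, jaw
```

Every row needs all seven keys, so I'm resending the first leg.

Call:
send_rows([
  {"x": 0.05,"y": -0.045,"z": -0.03,"ax": 0,"ay": 0,"az": 0,"jaw": -0.8},
  {"x": 0.15,"y": -0.135,"z": -0.07,"ax": 0,"ay": 0,"az": 0,"jaw": -0.8},
  {"x": 0.28,"y": -0.25,"z": -0.1,"ax": 0,"ay": 0,"az": 0,"jaw": -0.8},
  {"x": 0.42,"y": -0.38,"z": -0.125,"ax": 0,"ay": 0,"az": 0,"jaw": -0.8},
  {"x": 0.57,"y": -0.51,"z": -0.125,"ax": 0,"ay": 0,"az": 0,"jaw": -0.8},
  {"x": 0.72,"y": -0.65,"z": -0.125,"ax": 0,"ay": 0,"az": 0,"jaw": -0.8},
  {"x": 0.85,"y": -0.765,"z": -0.125,"ax": 0,"ay": 0,"az": 0,"jaw": -0.8},
  {"x": 0.95,"y": -0.855,"z": -0.125,"ax": 0,"ay": 0,"az": 0,"jaw": -0.8},
  {"x": 1.0,"y": -0.9,"z": -0.125,"ax": 0,"ay": 0,"az": 0,"jaw": -0.8},
  {"x": 1.0,"y": -0.9,"z": -0.125,"ax": 0,"ay": 0,"az": 0,"jaw": -0.8},
])

```text
time: 1.35
tool_pos: [314.8, -244.5, 270.8]
tcp_rot: [3.141, -0.0, 0.385]
contact_force: [-1.1, -1.0, -0.2]
grip_width: 9.4
finger_force: 0.0
```

Call:
send_rows([
  {"x": 0.05,"y": -0.045,"z": 0,"ax": 0,"ay": 0,"az": 0,"jaw": -0.8},
  {"x": 0.15,"y": -0.135,"z": 0,"ax": 0,"ay": 0,"az": 0,"jaw": -0.8},
  {"x": 0.28,"y": -0.25,"z": 0,"ax": 0,"ay": 0,"az": 0,"jaw": -0.8},
  {"x": 0.42,"y": -0.38,"z": 0,"ax": 0,"ay": 0,"az": 0,"jaw": -0.8},
  {"x": 0.57,"y": -0.51,"z": 0,"ax": 0,"ay": 0,"az": 0,"jaw": -0.8},
  {"x": 0.72,"y": -0.65,"z": 0,"ax": 0,"ay": 0,"az": 0,"jaw": -0.8},
  {"x": 0.85,"y": -0.765,"z": 0,"ax": 0,"ay": 0,"az": 0,"jaw": -0.8},
  {"x": 0.95,"y": -0.855,"z": 0,"ax": 0,"ay": 0,"az": 0,"jaw": -0.8},
  {"x": 1.0,"y": -0.9,"z": 0,"ax": 0,"ay": 0,"az": 0,"jaw": -0.8},
  {"x": 1.0,"y": -0.9,"z": 0,"ax": 0,"ay": 0,"az": 0,"jaw": -0.8},
])

```text
time: 2.6
tool_pos: [432.8, -3.1, 270.3]
tcp_rot: [-3.142, 0.001, 0.385]
contact_force: [-0.1, -0.2, -0.2]
grip_width: 9.3
finger_force: 0.0
```

Call:
send_rows([
  {"x": 0.03,"y": -0.01,"z": 0,"ax": 0,"ay": 0,"az": 0.06,"jaw": -0.8},
  {"x": 0.07,"y": -0.03,"z": 0,"ax": 0,"ay": 0,"az": 0.17,"jaw": -0.8},
  {"x": 0.11,"y": -0.05,"z": 0,"ax": 0,"ay": 0,"az": 0.3,"jaw": -0.8},
  {"x": 0.15,"y": -0.07,"z": 0,"ax": 0,"ay": 0,"az": 0.43,"jaw": -0.8},
  {"x": 0.18,"y": -0.08,"z": 0,"ax": 0,"ay": 0,"az": 0.56,"jaw": -0.8},
  {"x": 0.2,"y": -0.09,"z": 0,"ax": 0,"ay": 0,"az": 0.66,"jaw": -0.8},
  {"x": 0.2,"y": -0.1,"z": 0,"ax": 0,"ay": 0,"az": 0.72,"jaw": -0.8},
  {"x": 0.2,"y": -0.1,"z": 0,"ax": 0,"ay": 0,"az": 0.75,"jaw": -0.8},
  {"x": 0.2,"y": -0.1,"z": 0,"ax": 0,"ay": 0,"az": 0.75,"jaw": -0.8},
  {"x": 0.2,"y": -0.1,"z": 0,"ax": 0,"ay": 0,"az": 0.75,"jaw": -0.8},
])

```text
time: 3.85
tool_pos: [462.3, 29.9, 270.5]
tcp_rot: [3.141, -0.0, -0.401]
contact_force: [0.0, 0.1, -1.1]
grip_width: 9.1
finger_force: 0.0
```

Call:
send_rows([
  {"x": -0.02,"y": -0.02,"z": 0.0,"ax": 0,"ay": 0,"az": 0,"jaw": -0.8},
  {"x": -0.05,"y": -0.06,"z": 0.05,"ax": 0,"ay": 0,"az": 0,"jaw": -0.8},
  {"x": -0.05,"y": -0.06,"z": 0.16,"ax": 0,"ay": 0,"az": 0,"jaw": -0.8},
  {"x": -0.05,"y": -0.06,"z": 0.3,"ax": 0,"ay": 0,"az": 0,"jaw": -0.8},
  {"x": -0.05,"y": -0.06,"z": 0.44,"ax": 0,"ay": 0,"az": 0,"jaw": -0.8},
  {"x": -0.05,"y": -0.06,"z": 0.58,"ax": 0,"ay": 0,"az": 0,"jaw": -0.8},
  {"x": -0.05,"y": -0.06,"z": 0.7,"ax": 0,"ay": 0,"az": 0,"jaw": -0.8},
  {"x": -0.05,"y": -0.06,"z": 0.77,"ax": 0,"ay": 0,"az": 0,"jaw": -0.8},
  {"x": -0.05,"y": -0.06,"z": 0.8,"ax": 0,"ay": 0,"az": 0,"jaw": -0.8},
  {"x": -0.05,"y": -0.06,"z": 0.8,"ax": 0,"ay": 0,"az": 0,"jaw": -0.8},
])

```text
time: 5.1
tool_pos: [457.9, 45.4, 110.6]
tcp_rot: [3.142, -0.0, -0.401]
contact_force: [-0.5, 0.2, 0.3]
grip_width: 9.3
finger_force: 0.0
```

```bash
python3 - <<'E'
from h import *
t=[]
for n in("scene","top"):
    p,d=bot.capture(n);t.append(cv2.resize(p[180:420,200:500,::-1],(400,320)))
    q=P(n)@np.r_[bot.get_obs()['tool_pos']-[0,0,19],1];print(n,q[:2]/q[2])
cv2.imwrite("pics/n1.png",np.hstack(t));print(bot.get_obs()['tool_pos'])
E
```

```text
scene [363.16668235 272.54555451]
top [294.74688296 285.94318334]
[458.27417163  45.27059755 111.12844136]
```

View pics/n1.png

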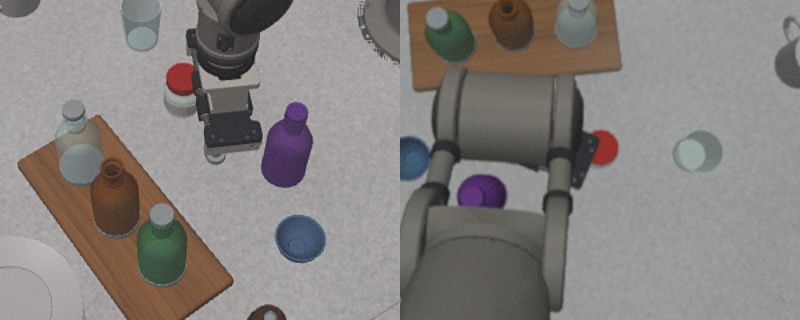

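The closed fingers are straight above the stopper, whose steel head shows just below them at (215,155) in the left half. The gripper is clear of the purple bottle and stands above the jar. Next I descend 36 mm and hold.

Call:
send_rows([
  {"x": 0,"y": 0,"z": 0.04,"ax": 0,"ay": 0,"az": 0,"jaw": -0.8},
  {"x": 0,"y": 0,"z": 0.09,"ax": 0,"ay": 0,"az": 0,"jaw": -0.8},
  {"x": 0,"y": 0,"z": 0.14,"ax": 0,"ay": 0,"az": 0,"jaw": -0.8},
  {"x": 0,"y": 0,"z": 0.17,"ax": 0,"ay": 0,"az": 0,"jaw": -0.8},
  {"x": 0,"y": 0,"z": 0.18,"ax": 0,"ay": 0,"az": 0,"jaw": -0.8},
  {"x": 0,"y": 0,"z": 0.18,"ax": 0,"ay": 0,"az": 0,"jaw": -0.8},
  {"x": 0,"y": 0,"z": 0.18,"ax": 0,"ay": 0,"az": 0,"jaw": -0.8},
  {"x": 0,"y": 0,"z": 0.18,"ax": 0,"ay": 0,"az": 0,"jaw": -0.8},
  {"x": 0,"y": 0,"z": 0.18,"ax": 0,"ay": 0,"az": 0,"jaw": -0.8},
  {"x": 0,"y": 0,"z": 0.18,"ax": 0,"ay": 0,"az": 0,"jaw": -0.8},
])

```text
time: 6.45
tool_pos: [457.8, 45.2, 74.6]
tcp_rot: [3.142, -0.0, -0.402]
contact_force: [0.2, 0.3, -1.2]
grip_width: 9.4
finger_force: 0.0
```

Call:
send_rows([
  {"x": 0,"y": 0,"z": 0,"ax": 0,"ay": 0,"az": 0,"jaw": -0.8},
  {"x": 0,"y": 0,"z": 0,"ax": 0,"ay": 0,"az": 0,"jaw": -0.8},
  {"x": 0,"y": 0,"z": 0,"ax": 0,"ay": 0,"az": 0,"jaw": -0.8},
  {"x": 0,"y": 0,"z": 0,"ax": 0,"ay": 0,"az": 0,"jaw": -0.8},
  {"x": 0,"y": 0,"z": 0,"ax": 0,"ay": 0,"az": 0,"jaw": -0.8},
  {"x": 0,"y": 0,"z": 0,"ax": 0,"ay": 0,"az": 0,"jaw": -0.8},
  {"x": 0,"y": 0,"z": 0,"ax": 0,"ay": 0,"az": 0,"jaw": -0.8},
  {"x": 0,"y": 0,"z": 0,"ax": 0,"ay": 0,"az": 0,"jaw": -0.8},
  {"x": 0,"y": 0,"z": 0,"ax": 0,"ay": 0,"az": 0,"jaw": -0.8},
  {"x": 0,"y": 0,"z": 0,"ax": 0,"ay": 0,"az": 0,"jaw": -0.8},
])

```text
time: 7.7
tool_pos: [457.8, 45.3, 74.5]
tcp_rot: [3.142, -0.0, -0.402]
contact_force: [0.3, 0.1, 0.1]
grip_width: 9.2
finger_force: 0.0
```

Call:
send_rows([
  {"x": 0,"y": 0,"z": 0,"ax": 0,"ay": 0,"az": 0,"jaw": -0.8},
  {"x": 0,"y": 0,"z": 0,"ax": 0,"ay": 0,"az": 0,"jaw": -0.8},
  {"x": 0,"y": 0,"z": 0,"ax": 0,"ay": 0,"az": 0,"jaw": -0.8},
  {"x": 0,"y": 0,"z": 0,"ax": 0,"ay": 0,"az": 0,"jaw": -0.8},
  {"x": 0,"y": 0,"z": 0,"ax": 0,"ay": 0,"az": 0,"jaw": -0.8},
  {"x": 0,"y": 0,"z": 0,"ax": 0,"ay": 0,"az": 0,"jaw": -0.8},
  {"x": 0,"y": 0,"z": 0,"ax": 0,"ay": 0,"az": 0,"jaw": -0.8},
  {"x": 0,"y": 0,"z": 0,"ax": 0,"ay": 0,"az": 0,"jaw": -0.8},
  {"x": 0,"y": 0,"z": 0,"ax": 0,"ay": 0,"az": 0,"jaw": -0.8},
  {"x": 0,"y": 0,"z": 0,"ax": 0,"ay": 0,"az": 0,"jaw": -0.8},
])

```text
time: 8.95
tool_pos: [457.8, 45.2, 74.5]
tcp_rot: [3.141, -0.0, -0.402]
contact_force: [0.5, -0.3, -0.0]
grip_width: 9.3
finger_force: 0.0
```

Call:
send_rows([
  {"x": 0,"y": 0,"z": -0.03,"ax": 0,"ay": 0,"az": 0,"jaw": -0.8},
  {"x": 0,"y": 0,"z": -0.11,"ax": 0,"ay": 0,"az": 0,"jaw": -0.8},
  {"x": 0,"y": 0,"z": -0.23,"ax": 0,"ay": 0,"az": 0,"jaw": -0.8},
  {"x": 0,"y": 0,"z": -0.37,"ax": 0,"ay": 0,"az": 0,"jaw": -0.8},
  {"x": 0,"y": 0,"z": -0.52,"ax": 0,"ay": 0,"az": 0,"jaw": -0.8},
  {"x": 0,"y": 0,"z": -0.67,"ax": 0,"ay": 0,"az": 0,"jaw": -0.8},
  {"x": 0,"y": 0,"z": -0.8,"ax": 0,"ay": 0,"az": 0,"jaw": -0.8},
  {"x": 0,"y": 0,"z": -0.9,"ax": 0,"ay": 0,"az": 0,"jaw": -0.8},
  {"x": 0,"y": 0,"z": -0.95,"ax": 0,"ay": 0,"az": 0,"jaw": -0.8},
  {"x": 0,"y": 0,"z": -0.95,"ax": 0,"ay": 0,"az": 0,"jaw": -0.8},
])

```text
time: 10.2
tool_pos: [457.9, 45.3, 264.9]
tcp_rot: [-3.141, -0.001, -0.402]
contact_force: [0.4, -1.0, -0.1]
grip_width: 9.8
finger_force: 0.0
```

Call:
send_rows([
  {"x": 0.03,"y": -0.018,"z": 0,"ax": 0,"ay": 0,"az": 0,"jaw": -0.8},
  {"x": 0.1,"y": -0.06,"z": 0,"ax": 0,"ay": 0,"az": 0,"jaw": -0.8},
  {"x": 0.2,"y": -0.12,"z": 0,"ax": 0,"ay": 0,"az": 0,"jaw": -0.8},
  {"x": 0.32,"y": -0.19,"z": 0,"ax": 0,"ay": 0,"az": 0,"jaw": -0.8},
  {"x": 0.45,"y": -0.27,"z": 0,"ax": 0,"ay": 0,"az": 0,"jaw": -0.8},
  {"x": 0.58,"y": -0.35,"z": 0,"ax": 0,"ay": 0,"az": 0,"jaw": -0.8},
  {"x": 0.69,"y": -0.41,"z": 0,"ax": 0,"ay": 0,"az": 0,"jaw": -0.8},
  {"x": 0.76,"y": -0.45,"z": 0,"ax": 0,"ay": 0,"az": 0,"jaw": -0.8},
  {"x": 0.79,"y": -0.47,"z": 0,"ax": 0,"ay": 0,"az": 0,"jaw": -0.8},
  {"x": 0.79,"y": -0.47,"z": 0,"ax": 0,"ay": 0,"az": 0,"jaw": -0.8},
])

```text
time: 11.45
tool_pos: [639.9, 70.1, 263.4]
tcp_rot: [3.141, 0.001, -0.402]
contact_force: [0.1, 1.1, 0.4]
grip_width: 9.2
finger_force: 0.0
```

```bash
python3 - <<'E'
from h import *
t=[]
for n in("scene","top"):
    p,d=bot.capture(n);t.append(cv2.resize(p[180:420,200:500,::-1] if n=="scene" else p[100:340,170:470,::-1],(400,320)))
cv2.imwrite("pics/n2.png",np.hstack(t));print(bot.get_obs()['tool_pos'])
E
```

```text
[639.50949648  70.01375635 264.22610008]
```

View pics/n2.png

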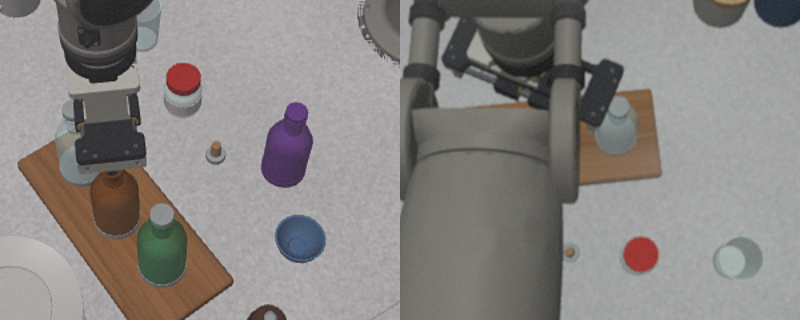

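The tool is over the amber neck (left half, about (113,175)), the stopper is undisturbed at (215,152), and everything else stands as before. Next I descend to about 40 mm above the rim and hold.

Call:
send_rows([
  {"x": 0,"y": 0,"z": 0.04,"ax": 0,"ay": 0,"az": 0,"jaw": -0.8},
  {"x": 0,"y": 0,"z": 0.1,"ax": 0,"ay": 0,"az": 0,"jaw": -0.8},
  {"x": 0,"y": 0,"z": 0.17,"ax": 0,"ay": 0,"az": 0,"jaw": -0.8},
  {"x": 0,"y": 0,"z": 0.23,"ax": 0,"ay": 0,"az": 0,"jaw": -0.8},
  {"x": 0,"y": 0,"z": 0.27,"ax": 0,"ay": 0,"az": 0,"jaw": -0.8},
  {"x": 0,"y": 0,"z": 0.28,"ax": 0,"ay": 0,"az": 0,"jaw": -0.8},
  {"x": 0,"y": 0,"z": 0.28,"ax": 0,"ay": 0,"az": 0,"jaw": -0.8},
  {"x": 0,"y": 0,"z": 0.28,"ax": 0,"ay": 0,"az": 0,"jaw": -0.8},
  {"x": 0,"y": 0,"z": 0.28,"ax": 0,"ay": 0,"az": 0,"jaw": -0.8},
  {"x": 0,"y": 0,"z": 0.28,"ax": 0,"ay": 0,"az": 0,"jaw": -0.8},
])

```text
time: 12.8
tool_pos: [640.0, 70.0, 208.7]
tcp_rot: [-3.142, -0.0, -0.402]
contact_force: [0.2, -0.8, 0.1]
grip_width: 9.2
finger_force: 0.0
```

Call:
send_rows([
  {"x": 0,"y": 0,"z": 0,"ax": 0,"ay": 0,"az": 0,"jaw": -0.8},
  {"x": 0,"y": 0,"z": 0,"ax": 0,"ay": 0,"az": 0,"jaw": -0.8},
  {"x": 0,"y": 0,"z": 0,"ax": 0,"ay": 0,"az": 0,"jaw": -0.8},
  {"x": 0,"y": 0,"z": 0,"ax": 0,"ay": 0,"az": 0,"jaw": -0.8},
  {"x": 0,"y": 0,"z": 0,"ax": 0,"ay": 0,"az": 0,"jaw": -0.8},
  {"x": 0,"y": 0,"z": 0,"ax": 0,"ay": 0,"az": 0,"jaw": -0.8},
  {"x": 0,"y": 0,"z": 0,"ax": 0,"ay": 0,"az": 0,"jaw": -0.8},
  {"x": 0,"y": 0,"z": 0,"ax": 0,"ay": 0,"az": 0,"jaw": -0.8},
  {"x": 0,"y": 0,"z": 0,"ax": 0,"ay": 0,"az": 0,"jaw": -0.8},
  {"x": 0,"y": 0,"z": 0,"ax": 0,"ay": 0,"az": 0,"jaw": -0.8},
])

```text
time: 14.05
tool_pos: [640.0, 70.0, 208.5]
tcp_rot: [3.142, -0.0, -0.402]
contact_force: [-0.4, 0.1, 0.1]
grip_width: 9.1
finger_force: 0.0
```

Call:
send_rows([
  {"x": 0,"y": 0,"z": 0,"ax": 0,"ay": 0,"az": 0,"jaw": -0.8},
  {"x": 0,"y": 0,"z": 0,"ax": 0,"ay": 0,"az": 0,"jaw": -0.8},
  {"x": 0,"y": 0,"z": 0,"ax": 0,"ay": 0,"az": 0,"jaw": -0.8},
  {"x": 0,"y": 0,"z": 0,"ax": 0,"ay": 0,"az": 0,"jaw": -0.8},
  {"x": 0,"y": 0,"z": 0,"ax": 0,"ay": 0,"az": 0,"jaw": -0.8},
  {"x": 0,"y": 0,"z": 0,"ax": 0,"ay": 0,"az": 0,"jaw": -0.8},
  {"x": 0,"y": 0,"z": 0,"ax": 0,"ay": 0,"az": 0,"jaw": -0.8},
  {"x": 0,"y": 0,"z": 0,"ax": 0,"ay": 0,"az": 0,"jaw": -0.8},
  {"x": 0,"y": 0,"z": 0,"ax": 0,"ay": 0,"az": 0,"jaw": -0.8},
  {"x": 0,"y": 0,"z": 0,"ax": 0,"ay": 0,"az": 0,"jaw": -0.8},
])

```text
time: 15.3
tool_pos: [640.0, 70.0, 208.5]
tcp_rot: [3.142, -0.0, -0.402]
contact_force: [-0.8, -0.0, 0.0]
grip_width: 9.2
finger_force: 0.0
```

```bash
python3 - <<'E'
from plant import bot
o=bot.get_obs();p=o['tool_pos'];print(p)
if abs(p[0]-640)<8 and abs(p[1]-69.7)<8 and 198<p[2]<220: print(bot.close_job())
E
```

```text
[639.97423222  69.98202348 208.50456349]
the job is handed in; nothing more can be done
None
```

I handed the job in at about 15 s: the arm pointed at the stopper and then at the amber cruet's mouth for over two seconds each, fingertips about 2 cm above, finishing still over the cruet, with no sign of contact in the force readings; no verdict came back.

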